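# Fit the lever to the watch-case press

## Task

Get the watch-case press ready for work: pull the top drawer of the grey cabinet right out to its stop, take out the press lever and lower it onto the press's splined spindle with its arm lying over the red mark, fully home on the collar - lower it, do not let it drop. Then let go and push the drawer shut; leave the watch boxes and the watch on its stand where they are.

Things in the scene. Friction and masses are not known exactly. Their poses are not given: they have to be found in the camera images.
- cabinet: Grey steel drawer cabinet at the robot's left, fixed, its front facing the robot's right. Origin at the foot of its front plane, in the middle; x axis points into it, z up. 330 mm wide, 150 mm high, 280 mm deep (x = 0 to 280 mm). The blue front of the top drawer is 322 mm wide, 18 mm thick, 84 to 146 mm above the desk; the lower drawer is not needed.
- drawer_handle (a point): Middle of the steel bar handle of the top drawer: bar 10 mm thick, 120 mm long, level, along this frame's y axis, 118 mm above the desk, 31 mm clear of the drawer front. The frame's x axis points into the cabinet; the drawer comes out along -x. Shut, the bar is 54 mm in front of the cabinet's front plane.
- drawer (a joint): How far the top drawer is out, in m: 0 shut, 0.2 at its stop; starts 0 to 12 mm open, about 2.5 N of friction, stays where left. Steel floor 88 mm above the desk, from 54 to 300 mm beyond the bar; side walls up to 124 mm. A divider at y = -68 mm of the handle's frame parts off spare dies (fixed, up to 26 mm high); the lever lies loose on the floor at y = -65 to +145 mm.
- lever: Aluminium press lever, 159 mm long, about 0.4 kg, lying flat in the drawer at any yaw. Origin at its underside, mid-length; x along the arm to the black knob, z up. Arm: flat-sided bar 20 mm wide, z = 8 to 24 mm, x = -31 to +48 mm. Hub: 48 mm diameter, 28 mm high, axis at x = -55 mm. Ball knob 32 mm diameter. A red line on the hub points along the arm. Centre of mass about x = -39 mm.
- lever_bore (a point): On the axis of the lever's bore at the hub's underside (axes as the lever's). The bore goes right through: 25 mm minor diameter, with six slots 8 mm wide out to 30 mm diameter, every 60 degrees, one of them towards the arm.
- lever_knob (a point): Centre of the lever's black ball knob, 119 mm from the bore's axis, 16 mm above the underside (axes as the lever's).
- spindle_seat (a point): On the axis of the press spindle, on top of its dark collar (72 mm diameter, 175 mm above the desk) where the hub must rest. x axis along the red mark on the collar, z up. Upright: six splines 6 mm wide over 28 mm diameter, one on the x axis, to 28 mm up, ends rounded; core 23 mm diameter, tapering above 29 mm to a 10 mm nose at 44 mm. 1 mm play to the bore. Turns stiffly (0.35 N m).
- press: Green watch-case press, fixed. Origin on the desk under the spindle's axis; x axis points to its column. Base from x = -68 to +138 mm, 130 mm wide; head 66 mm wide at most, top at 156 mm with a 34 mm brass nut to 162 mm, x = -33 to +128 mm. Only the spindle's collar and splined end rise above.
- box_low: Lower box of a stack of two white and blue watch boxes, each 82 x 78 x 118 mm, loose, beyond the press and between it and the cabinet; the stack is 236 mm high, higher than the spindle. Origin under its centre.
- box_high: Upper box of that stack, 82 x 78 x 118 mm, loose. Origin under its centre.
- box_side: Tall white watch box, 85 x 85 x 200 mm, loose, standing on the desk to the right of the press (robot's view), higher than the spindle's collar: an arm turned that way over the spindle would strike it. Origin under its centre.
- watch_stand: Black stand with a wristwatch on a grey cushion, base 70 x 60 mm, 82 mm high, loose, on top of the cabinet, at least 60 mm behind its front. Origin under its centre.
Things that resemble listed ones, but are neither listed nor needed, are in the scene too. Of the things that look like the press, the largest one is meant.

How it is judged (in metres and radians):
On the way, in this order (a step that is already met when the one before it is completed fails the run):
1. the drawer is pulled out to its stop (value of joint drawer above 0.19 m), for 0.2 s.
2. the lever is fully home on the spindle with its arm over the red mark (horizontal distance between lever_bore and spindle_seat below 0.004 m and z of lever_bore in the frame of spindle_seat below 0.003 m and x of lever_knob in the frame of spindle_seat above 0.1 m), for 0.2 s.
At the end, for the whole second after the job is handed in: The lever's hub is on the splined spindle, its bore within 4 mm of the spindle's axis and its underside within 3 mm of the collar, its arm over the red mark (the right one of the six positions), level within 0.1 rad and at rest; the drawer is shut to within 12 mm (all of step 2 and angle between lever's own z axis and vertical below 0.1 rad and linear speed of lever below 0.02 m/s and value of joint drawer below 0.012 m); the robot touches nothing.
It fails at once if the lever is let drop down the spindle (faster than 0.3 m/s) instead of being lowered (horizontal distance between lever_bore and spindle_seat below 0.01 m and z of lever_bore in the frame of spindle_seat below 0.026 m and linear speed of lever above 0.3 m/s).
It fails at once if a watch box or the watch stand is moved more than 20 mm (distance of any of box_low, box_high, box_side, watch_stand from where it was at the start of the episode above 0.02 m).
It also fails if it takes over 64 s, if anything falls off the work surface, if the arm or the gripper's body presses on something with over 40 N, if the wrist force passes 120 N, or if a joint passes its speed limit or range.

## Robot

A 6-joint arm with a two-finger parallel gripper is mounted at the origin on the work surface. World frame = base frame: x ahead of the robot, y to its left, z up, the work surface at z = 0. Lengths are in mm, angles in rad, forces in N, time in s.
With the tool pointing down it reaches from about 350 to 775 mm from the base axis. Payload 7.3 kg.
Tool frame: the origin (TCP) lies at the very end of the fingers, on their centre line; the grasp point (between the pads) lies 19 mm behind it; z points along the fingers, x is the direction in which the jaws open and shut, and the axes are right-handed (so a half turn about z gives the same grasp; the last joint's range is limited). The gripper opens to 92 mm and grips with 3 to 60 N. Pads are 19 mm wide; open, the fingers measure 130 mm over their backs; the gripper's body (75 mm by 190 mm) begins 47 mm behind the grasp point.
Start: joints at [-1.374, 0.342, 1.524, -0, 1.275, -0.146], TCP at [176.489, -494.466, 226.741] pointing down, gripper open.
Joint ranges: [-2.53, 2.53], [-0.77, 2.02], [0.04, 2.7], [-1, 4.14], [0.28, 2.66], [-3.11, 3.11]. Speed limits (rad/s): [2.57, 2.57, 3.14, 3.14, 3.14, 3.14].

## Interface

Orientations are given as [roll, pitch, yaw] about the fixed x, y, z axes, in that order (R = Rz(yaw) Ry(pitch) Rx(roll)).
In Python, from plant import bot, capture, camera_params gives the robot as it stands.
- The arm moves only by the shell command python3 -m jog 'ROWS' [OPENING]. ROWS is a JSON object of lists of equal length, an entry for each row: "xyz": the shift along the world's x, y, z as a fraction of full scale, a list of three; "angular": the turn, a rotation vector about the world's x, y, z as a fraction of full scale, a list of three. In form: {"xyz": [[x, y, z], ...], "angular": [[wx, wy, wz], ...]}. A call has 1 to 10 rows; each row shifts and turns the pose as measured when the row begins; what a row does not reach is not made up. Full scale, the value 1, is 2 cm for a shift and 6 degrees for a turn. A row lasts 1/10 s, in which the tool goes at most 50 mm and 8.59 degrees, less where a joint would pass 70% of its speed; a pose out of reach is approached as far as the arm can. A call with a number of a shift or a turn outside -1 to 1 is refused whole. A call with a gripper value outside its range is refused whole. OPENING is the closure, from -1 (fully open) to 1 (shut), set as the call begins (- or left out, the last holds). The fingers move at their own pace and stop on an object; the grip force is fixed at half the most. Time passes only in rows, so rows that do not move let the fingers close. It gives the time, the measured TCP pose, the force and the opening at its end, in the units of the state.
- bot.get_obs(): the state, without advancing time (a new reading comes with each control period).
- capture(name): name is "scene" or "top" or "wrist"; returns the picture (420x560x3 uint8, red, green, blue); there is no depth.
- camera_params(name): a dict with "fx", "fy", "cx", "cy" (pixels), "k1" (the pictures are not rectified: a ray, as slopes to the right and down, at radius r is drawn at 1 + k1 r^2 times it, then the intrinsics apply), "rvec" (rotation vector, rad) and "tvec" (3), from world to camera coordinates, as OpenCV has them. Camera axes: x right, y down, z forward; pixel columns grow to the right and rows downward; lengths in mm; the calibration is good to about 2 mm. A picture is of the moment at which its call begins: read the wrist's pose just before it. camera_params takes no time and is no camera call; for the wrist camera it gives the pose at the moment of the call.
- bot.close_job(): hands the job in, once; it reports no verdict.
The state is a dict: "time": time; "joint_positions": joint angles; "dq": joint speeds; "tau": joint torques, N m; "tool_pos": TCP position; "tcp_rot": TCP orientation; "contact_force": force on the tool from outside, world axes, zero at the start; "moment": the same for the moment, N m; "grip_width": finger opening in mm.
Only numpy, scipy, OpenCV 4.12 (cv2) and the standard library are available. Lean on these libraries where they do the work, as an engineer would, in place of code of your own. Each camera call takes 0.05 s, during which the arm holds its last target.

## Working session

There is one attempt and no reset: what is moved stays moved. The work goes in short steps, Python scripts to look and compute and a shell command to move; the robot and the scene stay as the last step left them, time stands still between calls to the robot, and variables do not carry over. Pictures are saved under pics/ and viewed, and the job is handed in when it is done.

```bash
ls; mkdir -p pics
python3 - <<'E'
from plant import bot,capture,camera_params
import cv2
o=bot.get_obs();print(o)
for n in("scene","top","wrist"):
    p=camera_params(n);print(n,p)
    cv2.imwrite(f"pics/{n}0.png",cv2.cvtColor(capture(n),cv2.COLOR_RGB2BGR))
E
```

```text
pics
{'time': 0.0, 'joint_positions': array([-1.37400225e+00,  3.42692844e-01,  1.52502992e+00, -1.36215478e-05,
        1.27539473e+00, -1.46009132e-01]), 'dq': array([ 2.46274287e-03,  1.71344369e-04, -1.33871577e-04,  5.77123886e-04,
        4.29429742e-05, -4.58206163e-04]), 'tau': array([-4.74817516e-04, -4.31244600e+01, -2.44220763e+01,  7.14959647e-02,
        5.58614067e-02, -1.14956806e-04]), 'tool_pos': array([ 176.39833739, -494.03954649,  226.05596879]), 'tcp_rot': array([-3.14138369e+00,  1.51051234e-03, -1.22798899e+00]), 'contact_force': array([0.86375553, 0.60330119, 0.73530835]), 'moment': array([ 0.01292145,  0.02942665, -0.02402967]), 'grip_width': 91.5776091244202}
scene {'fx': 488.27076835039895, 'fy': 488.27076835039895, 'cx': 279.19010220389157, 'cy': 207.79111329655055, 'k1': -0.10082534706357586, 'rvec': array([ 2.14874153,  1.28975795, -0.45257507]), 'tvec': array([-134.92537717, -274.54317556, 1814.70475734])}
top {'fx': 493.2116143749898, 'fy': 493.2116143749898, 'cx': 275.07112627319856, 'cy': 208.62166790963002, 'k1': 0.054848033632460234, 'rvec': array([ 2.15486688, -2.14915212,  0.13523604]), 'tvec': array([ -75.07977485,  490.42701668, 1707.41046196])}
wrist {'fx': 354.6910289009368, 'fy': 354.6910289009368, 'cx': 279.4764717315683, 'cy': 208.74595911336047, 'k1': -0.07620213041547268, 'rvec': array([-2.39757251,  1.69030059,  0.21033217]), 'tvec': array([-524.79783307,  -30.18624534,  389.14120231])}
```

View pics/scene0.png

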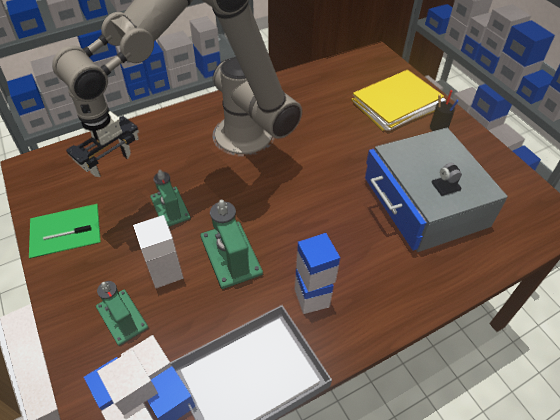

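View pics/top0.png

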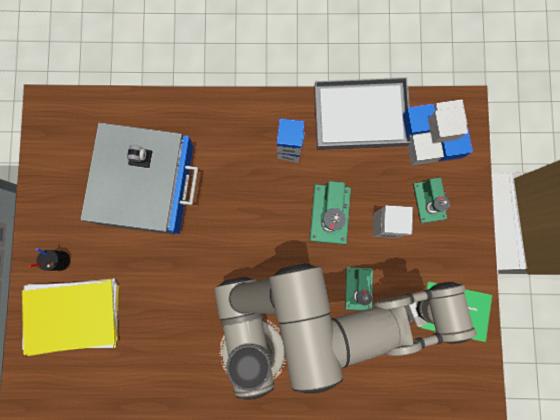

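View pics/wrist0.png

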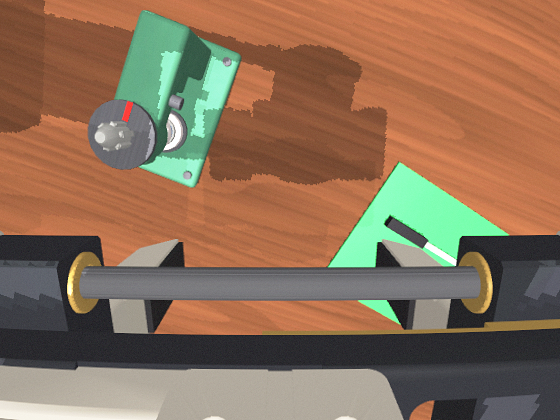

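Three things could be taken for the press, at top-view pixels (330,212), (432,200) and (360,288). The one at (330,212) has the largest base. The cabinet is at (137,178), its handle at (192,186), the box stack at (290,138) and the side box at (393,221). Next I'll crop in to check the choice.

```bash
cat > h.py <<'E'
import numpy as np,cv2
from plant import bot,capture,camera_params
def cam(n):
    p=camera_params(n);R=cv2.Rodrigues(np.array(p['rvec']))[0];return p,R,np.array(p['tvec'])
def px2w(n,u,v,z,c=None):
    p,R,t=c or cam(n)
    x,y=(u-p['cx'])/p['fx'],(v-p['cy'])/p['fy']
    a,b=x,y
    for _ in range(20):
        s=1+p['k1']*(a*a+b*b);a,b=x/s,y/s
    d=R.T@np.array([a,b,1]);o=-R.T@t
    return o+d*(z-o[2])/d[2]
def w2px(n,P,c=None):
    p,R,t=c or cam(n)
    q=R@np.array(P,float)+t;a,b=q[0]/q[2],q[1]/q[2];s=1+p['k1']*(a*a+b*b)
    return p['cx']+p['fx']*a*s,p['cy']+p['fy']*b*s
def save(n,f):
    im=cv2.cvtColor(capture(n),cv2.COLOR_RGB2BGR);cv2.imwrite(f,im);return im
def crop(f,x0,y0,x1,y1,k,out):
    im=cv2.imread(f)[y0:y1,x0:x1];cv2.imwrite(out,cv2.resize(im,None,fx=k,fy=k,interpolation=cv2.INTER_CUBIC))
E
python3 - <<'E'
from h import *
crop('pics/top0.png',280,160,420,260,5,'pics/c1.png')
crop('pics/top0.png',75,110,215,240,4,'pics/c2.png')
crop('pics/scene0.png',190,190,290,290,6,'pics/c3.png')
E
```

```text
(no output)
```

View pics/c1.png

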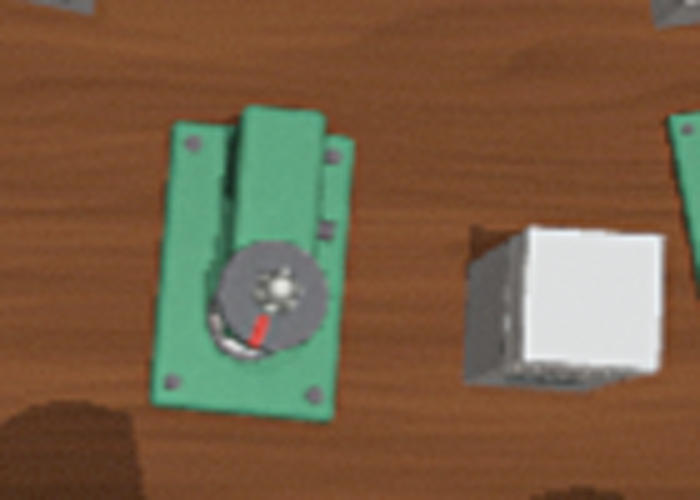

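View pics/c2.png

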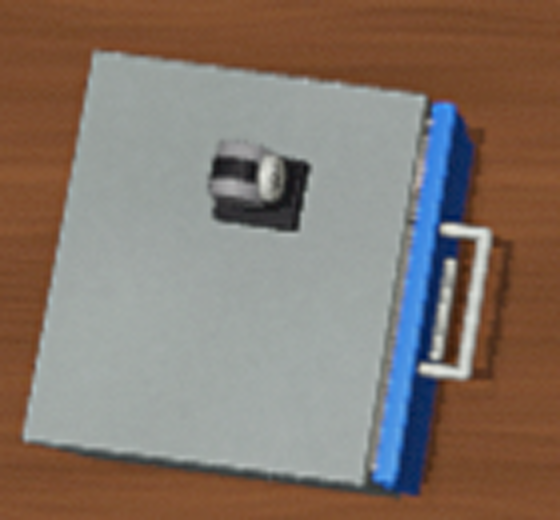

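View pics/c3.png

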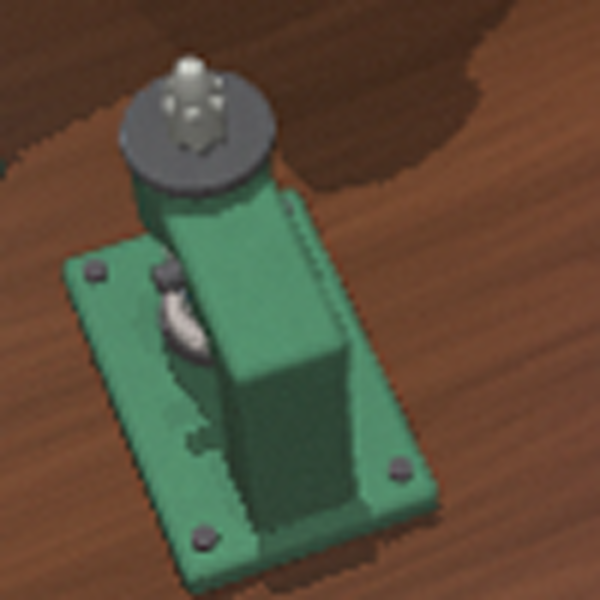

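Run:
```python
from h import *
c=cam('top')
P=lambda u,v,z:px2w('top',u,v,z,c).round(1)
s=P(334.6,219.6,175);m=P(332,226.2,175);print('spindle',s,m,np.degrees(np.arctan2(*(m-s)[1::-1])))
a=P(75+487/4,110+232/4,120);b=P(75+461/4,110+374/4,120);print('handle',a,b,(a+b)/2,np.linalg.norm(a-b),np.degrees(np.arctan2(*(a-b)[1::-1])))
for u,v in((95,52),(427,96),(365,487),(24,440)):print('cab',P(75+u/4,110+v/4,150))
for u,v in((527,227),(665,235),(662,372),(525,370)):print('boxside',P(280+u/5,160+v/5,200))
for u,v in((279,121),(303,121),(301,148),(277,147)):print('boxhi',P(u,v,236))
print('stand',P(75+262/4,110+190/4,150))
```

```text
spindle [ 436.7 -266.2  175. ] [ 415.3 -257.6  175. ] 158.10632685827161
handle [616.9 190.8 120. ] [495.7 209.8 120. ] [556.3 200.3 120. ] 122.680234756867 -8.909498821670542
cab [761.9 514.9 150. ]
cab [726.  238.4 150. ]
cab [398.3 280.  150. ]
cab [436.3 556.9 150. ]
boxside [ 479.8 -424.6  200. ]
boxside [ 474.8 -511.3  200. ]
boxside [ 387.9 -506.5  200. ]
boxside [ 388.8 -421.   200. ]
boxhi [744.7 -86.4 236. ]
boxhi [ 744.7 -162.6  236. ]
boxhi [ 657. -156.  236.]
boxhi [660.2 -80.3 236. ]
stand [645.2 372.7 150. ]
```

Run:
```python
from h import *
p,R,t=cam('wrist');o=-R.T@t;T=bot.get_obs()
print(o-T['tool_pos'],R[2], R[0])
from scipy.spatial.transform import Rotation as Ro
Rt=Ro.from_euler('xyz',T['tcp_rot']).as_matrix();print(Rt.T@(o-T['tool_pos']),Rt.T@R.T)
```

```text
[ 61.73486511  21.50760829 158.12528589] [-0.22988311 -0.08123157 -0.96982224] [ 3.35866397e-01 -9.41909362e-01 -7.18933935e-04]
[   0.32632161  -65.39680169 -158.11555479] [[ 9.99999883e-01 -3.99911450e-04  2.73977541e-04]
 [ 3.20987656e-04  9.69784541e-01  2.43962785e-01]
 [-3.63262695e-04 -2.43962668e-01  9.69784556e-01]]
```

```bash
python3 -m jog '{"xyz":[[0.5,0.8,0.5],[0.8,1,0.4],[0.8,1,0.3],[0.8,1,0.3],[0.8,1,0.3],[0.8,1,0.3],[0.8,1,0.3],[0.8,1,0.2],[0.8,1,0],[0.8,1,0]],"angular":[[0,0,-0.34],[0,0,-0.34],[0,0,-0.34],[0,0,-0.34],[0,0,-0.34],[0,0,-0.34],[0,0,-0.34],[0,0,-0.34],[0,0,-0.34],[0,0,-0.34]]}' -1
python3 -m jog '{"xyz":[[0.8,1,0],[0.8,1,0],[0.4,0.4,0],[0,0,0]],"angular":[[0,0,-0.34],[0,0,-0.34],[0,0,-0.34],[0,0,0]]}'
python3 - <<'E'
from h import *
print(bot.get_obs()['tool_pos'],bot.get_obs()['tcp_rot'])
save('wrist','pics/w1.png')
c=cam('wrist');print(w2px('wrist',[436.7,-266.2,175],c))
np.savez('pics/w1.npz',**camera_params('wrist'))
E
```

```text
time: 1.15
tool_pos: [332.6, -290.9, 277.0]
tcp_rot: [3.141, 0.007, -1.604]
contact_force: [0.3, -0.1, -0.4]
grip_width: 91.8
time: 1.55
tool_pos: [374.9, -238.0, 276.5]
tcp_rot: [3.14, 0.009, -1.712]
contact_force: [-0.4, 0.2, -0.5]
grip_width: 92.6
[ 374.92300746 -238.01212242  276.50160625] [ 3.14037272  0.00886405 -1.71227414]
(np.float64(306.557036996385), np.float64(119.94001525542924))
```

View pics/w1.png

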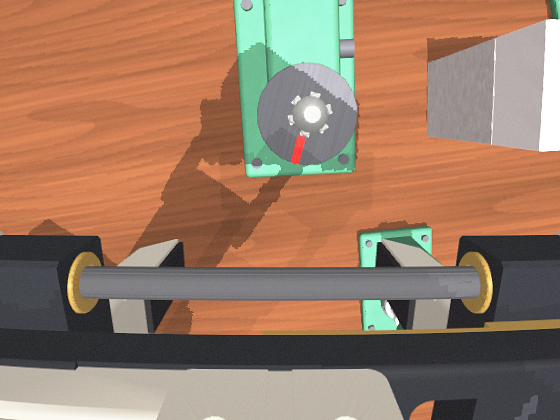

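The large press has its collar at about (307,114), its nose at (312,114) and the red mark at (299,150). I'll crop in for sub-pixel positions.

Run:
```python
from h import *
crop('pics/w1.png',250,55,365,170,6,'pics/c4.png')
```

```text
(no output)
```

View pics/c4.png

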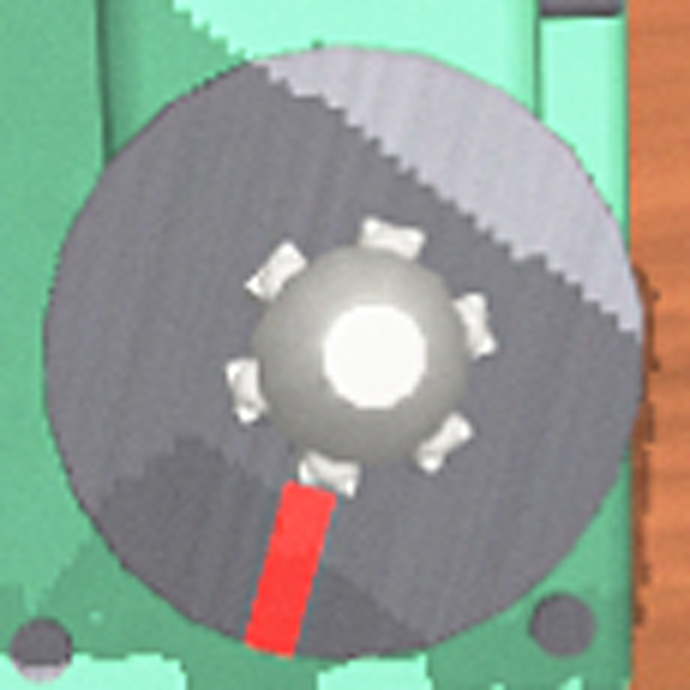

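```bash
cat >> h.py <<'E'
def loadcam(f):
    p=dict(np.load(f));return p,cv2.Rodrigues(p['rvec'])[0],p['tvec']
E
python3 - <<'E'
from h import *
c=loadcam('pics/w1.npz')
P=lambda u,v,z:px2w('',250+(u+.5)/6-.5,55+(v+.5)/6-.5,z,c)
an=lambda d:np.degrees(np.arctan2(d[1],d[0]))
print('splines',P(360,356,203).round(1))
e=[P(45,351,175),P(642,351,175),P(343,45,175),P(343,658,175)]
print('collar',np.round(e,1),np.linalg.norm(e[0]-e[1]),np.linalg.norm(e[2]-e[3]),((e[0]+e[1]+e[2]+e[3])/4).round(1))
print('nose',P(375,357,219).round(1))
a=P(309,487,175);b=P(270,650,175);cc=P(343.5,351.5,175);print(a,b,an(b-a),an(b-cc),an(a-cc))
for q,r in(((392,237),(328,472)),((275,270),(444,443)),((243,390),(477,325))):
    d=P(*r,203)-P(*q,203);print(an(d),np.linalg.norm(d[:2]))
E
```

```text
splines [ 440.4 -266.8  203. ]
collar [[ 446.4 -232.   175. ]
 [ 436.6 -302.1  175. ]
 [ 475.7 -271.3  175. ]
 [ 405.2 -262.4  175. ]] 70.7739928621819 71.01043208559864 [ 441.  -266.9  175. ]
nose [ 440.1 -267.   219. ]
[ 426.2019173  -260.90952657  175.        ] [ 407.43403968 -253.70289315  175.        ] 158.99382671005662 158.61320514151956 158.1443128412215
157.2539118880954 25.0839660442759
-142.4920429448849 25.433675415864236
-82.67298671708188 25.539230521051334
```

```bash
python3 -m jog '{"xyz":[[0.15,0.7,0],[0.3,1,0],[0.3,1,0],[0.3,1,0],[0.3,1,0],[0.3,1,0],[0.3,1,0],[0.3,1,0],[0.3,1,0],[0.3,1,0]],"angular":[[0,0,0],[0,0,0],[0,0,0],[0,0,0],[0,0,0],[0,0,0],[0,0,0],[0,0,0],[0,0,0],[0,0,0]]}'
python3 -m jog '{"xyz":[[0.3,1,0],[0.3,1,0],[0.3,1,0],[0.3,1,0],[0.3,1,0],[0.3,1,0],[0.3,1,0],[0.3,1,0],[0.3,1,0],[0.3,1,0]],"angular":[[0,0,0],[0,0,0],[0,0,0],[0,0,0],[0,0,0],[0,0,0],[0,0,0],[0,0,0],[0,0,0],[0,0,0]]}' 
python3 -m jog '{"xyz":[[0.2,1,0],[0.1,0.5,0],[0,0,0]],"angular":[[0,0,0],[0,0,0],[0,0,0]]}'
python3 - <<'E'
from h import *
save('wrist','pics/w2.png')
np.savez('pics/w2.npz',**camera_params('wrist'))
c=loadcam('pics/w2.npz');print(w2px('wrist',[556,200,120],c))
E
```

```text
time: 2.6
tool_pos: [428.0, -38.6, 275.6]
tcp_rot: [3.137, 0.01, -1.719]
contact_force: [0.4, -1.0, -0.2]
grip_width: 91.9
time: 3.6
tool_pos: [485.2, 168.8, 275.2]
tcp_rot: [3.133, 0.01, -1.723]
contact_force: [0.4, -0.2, -0.7]
grip_width: 91.7
time: 3.9
tool_pos: [490.6, 201.2, 274.6]
tcp_rot: [3.132, 0.01, -1.721]
contact_force: [-0.3, 0.0, 0.3]
grip_width: 91.6
(np.float64(270.07813025365897), np.float64(119.00759178131017))
```

View pics/w2.png

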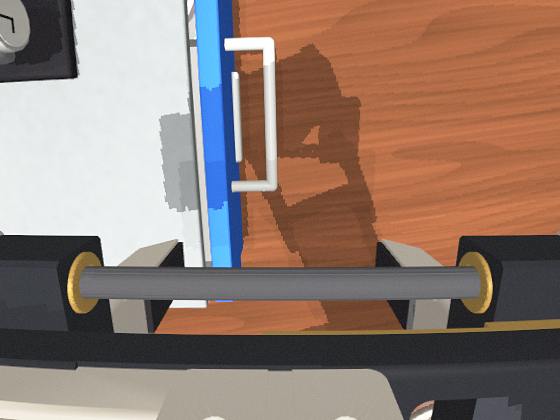

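The bar runs from (268,42) to (272,188), close to the predicted middle at (270,119).

Run:
```python
from h import *
c=loadcam('pics/w2.npz')
P=lambda u,v,z=119:px2w('',u,v,z,c)
a=P(268,43);b=P(271.5,187);d=a-b;print(a,b,(a+b)/2,np.linalg.norm(d),np.degrees(np.arctan2(d[1],d[0])))
for u,v in((189,0),(207,305)):print('cabfront',P(u,v,150).round(1))
for u,v in((196,0),(215,295)):print('drfront',P(u,v,146).round(1))
```

```text
[617.25156959 192.14560427 119.        ] [496.94943664 208.07830813 119.        ] [557.10050311 200.1119562  119.        ] 121.35260296040313 -7.54429553344617
cabfront [650.6 244.5 150. ]
cabfront [405.4 280.1 150. ]
drfront [651.  240.1 146. ]
drfront [412.2 272.1 146. ]
```

```bash
python3 -m jog '{"xyz":[[0.6,0,0],[1,0,0],[1,0,-0.3],[0.7,0,-0.5],[0,0,-1],[0,0,-1],[0,0,-1],[0,0,0],[0,0,0]],"angular":[[0,0,0.2],[0,0,0],[0,0,0],[0,0,0],[0,0,0],[0,0,0],[0,0,0],[0,0,0],[0,0,0]]}' 0.48
python3 - <<'E'
from h import *
o=bot.get_obs();print(o['tool_pos'],o['tcp_rot'])
E
```

```text
time: 4.85
tool_pos: [557.6, 191.9, 195.6]
tcp_rot: [3.13, 0.006, -1.706]
contact_force: [0.8, -0.1, -0.1]
grip_width: 26.1
[557.60793716 191.91096894 195.57757346] [ 3.13035066  0.00617501 -1.70628548]
```

```bash
python3 -m jog '{"xyz":[[0,0.42,-0.3],[0,0,-1],[0,0,-1],[0,0,-0.5],[0,0,0]],"angular":[[0,0,0],[0,0,0],[0,0,0],[0,0,0],[0,0,0]]}' 0.48
python3 - <<'E'
from h import *
save('wrist','pics/w3.png')
o=bot.get_obs();print(o['tool_pos'],o['tcp_rot'])
E
```

```text
time: 5.35
tool_pos: [559.9, 202.5, 142.3]
tcp_rot: [3.139, 0.01, -1.707]
contact_force: [-0.2, -0.1, 0.0]
grip_width: 23.5
[560.28184349 202.59409341 143.07024446] [ 3.13996428  0.01025941 -1.70653486]
```

View pics/w3.png

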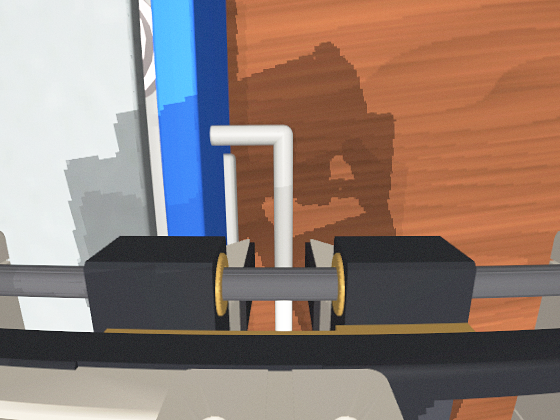

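```bash
python3 -m jog '{"xyz":[[-0.05,-0.1,-0.6],[-0.05,0,-0.8],[0,0,-0.5],[0,0,0]],"angular":[[0,0,0],[0,0,0],[0,0,0],[0,0,0]]}' 0.48
```

```text
time: 5.8
tool_pos: [559.9, 200.9, 106.0]
tcp_rot: [-3.137, 0.012, -1.706]
contact_force: [-0.2, 0.7, -0.9]
grip_width: 24.0
```

```bash
python3 -m jog '{"xyz":[[0,0,0],[0,0,0],[0,0,0],[-0.04,-0.3,0],[-0.08,-0.6,0],[-0.1,-0.8,0],[-0.1,-0.8,0],[-0.1,-0.8,0],[-0.1,-0.8,0],[-0.1,-0.8,0]],"angular":[[0,0,0],[0,0,0],[0,0,0],[0,0,0],[0,0,0],[0,0,0],[0,0,0],[0,0,0],[0,0,0],[0,0,0]]}' 1
```

```text
time: 6.8
tool_pos: [547.2, 99.1, 106.8]
tcp_rot: [-3.135, 0.017, -1.705]
contact_force: [2.7, 3.0, -5.7]
grip_width: 8.9
```

```bash
python3 -m jog '{"xyz":[[-0.12,-0.8,0],[-0.12,-0.8,0],[-0.12,-0.8,0],[-0.12,-0.8,0],[-0.08,-0.6,0],[-0.06,-0.45,0],[-0.05,-0.35,0],[-0.05,-0.3,0],[0,0,0]],"angular":[[0,0,0],[0,0,0],[0,0,0],[0,0,0],[0,0,0],[0,0,0],[0,0,0],[0,0,0],[0,0,0]]}' 1
```

```text
time: 7.7
tool_pos: [535.5, 9.9, 106.8]
tcp_rot: [-3.126, 0.056, -1.718]
contact_force: [1.9, -4.7, -5.0]
grip_width: 8.9
```

```bash
python3 -m jog '{"xyz":[[-0.05,-0.3,0],[-0.05,-0.3,0],[-0.05,-0.3,0],[0,0,0]],"angular":[[0,0,0],[0,0,0],[0,0,0],[0,0,0]]}' 1
```

```text
time: 8.1
tool_pos: [535.6, 10.3, 106.7]
tcp_rot: [-3.123, 0.09, -1.72]
contact_force: [0.9, -4.9, -4.8]
grip_width: 8.8
```

```bash
python3 -m jog '{"xyz":[[0,0,0],[0,0,0],[0,0,0.3],[0,0,0.8],[0,0,1],[0,0,1],[0,0,1],[0,0,1],[0,0,0.6]],"angular":[[0,0,0],[0,0,0],[0,0,0],[0,0,0],[0,0,0],[0,0,0],[0,0,0],[0,0,0],[0,0,0]]}' 0.5
cat > lvl.py <<'E'
from h import *
from scipy.spatial.transform import Rotation as Ro
import sys
o=bot.get_obs();T=Ro.from_euler('xyz',o['tcp_rot'])
yaw=np.radians(float(sys.argv[1])) if len(sys.argv)>1 else o['tcp_rot'][2]
G=Ro.from_euler('xyz',[np.pi,0,yaw])
print(o['tool_pos'].round(1),'rot units',((G*T.inv()).as_rotvec(degrees=True)/6).round(2),'yaw',np.degrees(o['tcp_rot'][2]),'j6',o['joint_positions'][5])
E
python3 lvl.py
python3 - <<'E'
from h import *
save('wrist','pics/w4.png');save('top','pics/top4.png')
np.savez('pics/w4.npz',**camera_params('wrist'))
crop('pics/top4.png',75,110,275,260,4,'pics/c5.png')
E
```

```text
time: 9.0
tool_pos: [531.7, 3.6, 228.2]
tcp_rot: [-3.127, 0.083, -1.726]
contact_force: [0.7, -0.3, 0.1]
grip_width: 23.0
[531.7   3.6 228.2] rot units [-0.76  0.26  0.01] yaw -98.87388218652934 j6 1.5120441212772069
```

View pics/w4.png

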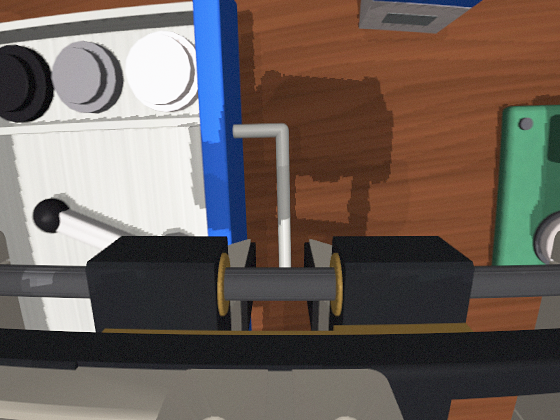

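View pics/c5.png

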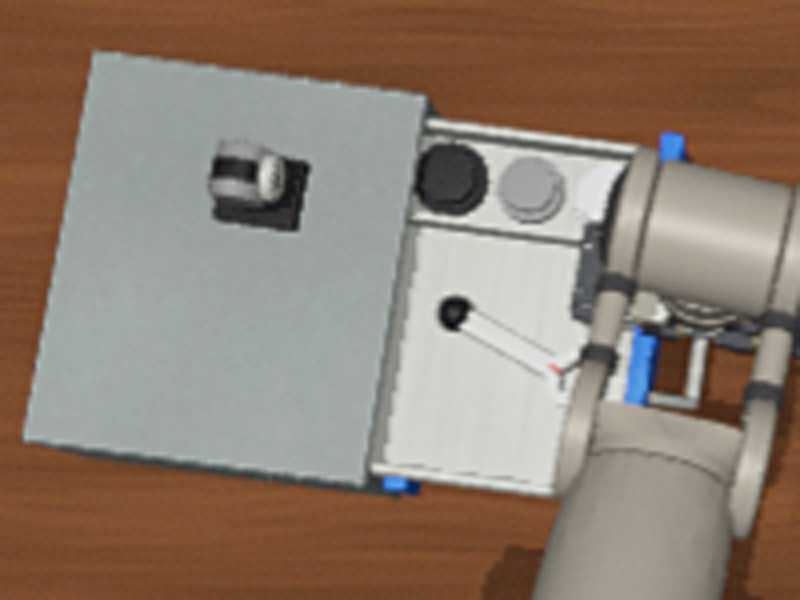

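Run:
```python
from h import *
c=cam('top')
P=lambda u,v,z:px2w('top',u,v,z,c).round(1)
k=P(188.75,188.25,104);r=P(214.5,202.5,116);print('knob',k,'red',r)
d=k-r;print(np.degrees(np.arctan2(d[1],d[0])),np.linalg.norm(d[:2]))
c=loadcam('pics/w4.npz')
print('corner',px2w('',285,128,119,c),'knob w',px2w('',51,215,104,c))
```

```text
knob [550.2 219.  104. ] red [499.9 129.3 116. ]
60.71811878363286 102.84055620230768
corner [593.92104221  -1.14589579 119.        ] knob w [552.76123986 221.18934756 104.        ]
```

```bash
python3 -m jog '{"xyz":[[0,0.5,0.5],[0,0.8,0.5],[0,0.8,0],[0,0.8,0],[-0.1,0.8,0],[-0.1,0.8,0],[-0.1,0.8,0],[-0.1,0.8,0],[-0.1,0.8,0],[-0.1,0.5,0]],"angular":[[-0.76,0.26,0],[0,0,1],[0,0,1],[0,0,1],[0,0,1],[0,0,1],[0,0,1],[0,0,1],[0,0,1],[0,0,1]]}' 0
python3 -m jog '{"xyz":[[0,0,0],[0,0,0],[0,0,0],[0,0,0],[0,0,0],[0,0,0],[0,0,0],[0,0,0],[0,0,0],[0,0,0]],"angular":[[0,0,1],[0,0,1],[0,0,1],[0,0,1],[0,0,1],[0,0,1],[0,0,1],[0,0,1],[0,0,1],[0,0,1]]}'
python3 -m jog '{"xyz":[[0,0,0],[0,0,0],[0,0,0],[0,0,0],[0,0,0],[0,0,0],[0,0,0],[0,0,0],[0,0,0],[0,0,0]],"angular":[[0,0,1],[0,0,1],[0,0,1],[0,0,1],[0,0,1],[0,0,1],[0,0,1],[0,0,1],[0,0,1],[0,0,1]]}'
python3 lvl.py 151
```

```text
time: 10.1
tool_pos: [515.6, 150.4, 242.9]
tcp_rot: [3.131, -0.003, -0.756]
contact_force: [0.3, -0.4, -0.6]
grip_width: 46.2
time: 11.1
tool_pos: [510.7, 147.0, 234.9]
tcp_rot: [3.123, 0.011, 0.335]
contact_force: [-0.2, -0.1, -0.3]
grip_width: 46.0
time: 12.1
tool_pos: [506.1, 141.5, 227.0]
tcp_rot: [3.132, 0.024, 1.422]
contact_force: [-0.6, -0.4, -0.2]
grip_width: 45.8
[506.1 141.5 227. ] rot units [ 0.17  0.2  11.58] yaw 81.49280856577259 j6 -1.272075794583681
```

```bash
python3 -m jog '{"xyz":[[0.1,0.1,0.05],[0.1,0.1,0.05],[0.1,0.1,0.05],[0.1,0.1,0.05],[0.1,0.1,0.05],[0.1,0.1,0.05],[0.1,0.1,0.05],[0,0,0],[0,0,0],[0,0,0]],"angular":[[0.17,0.2,1],[0,0,1],[0,0,1],[0,0,1],[0,0,1],[0,0,1],[0,0,1],[0,0,1],[0,0,1],[0,0,1]]}'
python3 -m jog '{"xyz":[[0,0,0],[0,0,0],[0,0,0]],"angular":[[0,0,1],[0,0,0.8],[0,0,0]]}'
python3 lvl.py 151
python3 - <<'E'
from h import *
save('wrist','pics/w5.png')
np.savez('pics/w5.npz',**camera_params('wrist'))
E
```

```text
time: 13.1
tool_pos: [516.3, 150.4, 226.4]
tcp_rot: [-3.113, 0.006, 2.51]
contact_force: [0.3, 0.5, -0.4]
grip_width: 45.9
time: 13.4
tool_pos: [514.9, 148.8, 224.1]
tcp_rot: [-3.109, 0.003, 2.707]
contact_force: [-0.5, 0.5, 0.4]
grip_width: 45.9
[514.9 148.8 224.1] rot units [ 0.29 -0.11 -0.68] yaw 155.09767073905329 j6 -2.5430838154546778
```

View pics/w5.png

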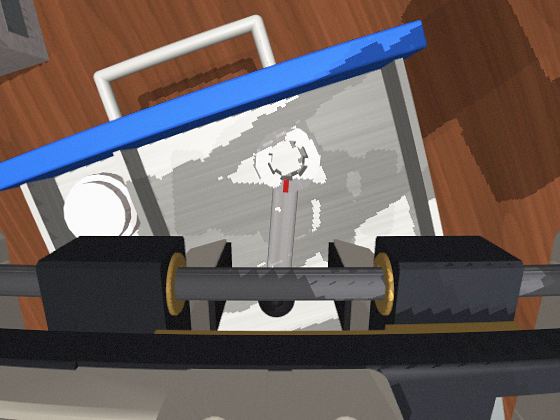

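The lever's hub is at about (289,158), the red line at (285,185), and the arm runs down between the fingers. Next is a close crop.

Run:
```python
from h import *
crop('pics/w5.png',240,120,340,330,4,'pics/c6.png')
import cv2
im=cv2.imread('pics/w5.png')[115:275,235:345];cv2.imwrite('pics/c6.png',cv2.resize(im,None,fx=5,fy=5,interpolation=cv2.INTER_CUBIC)[:800,:])
```

```text
(no output)
```

View pics/c6.png

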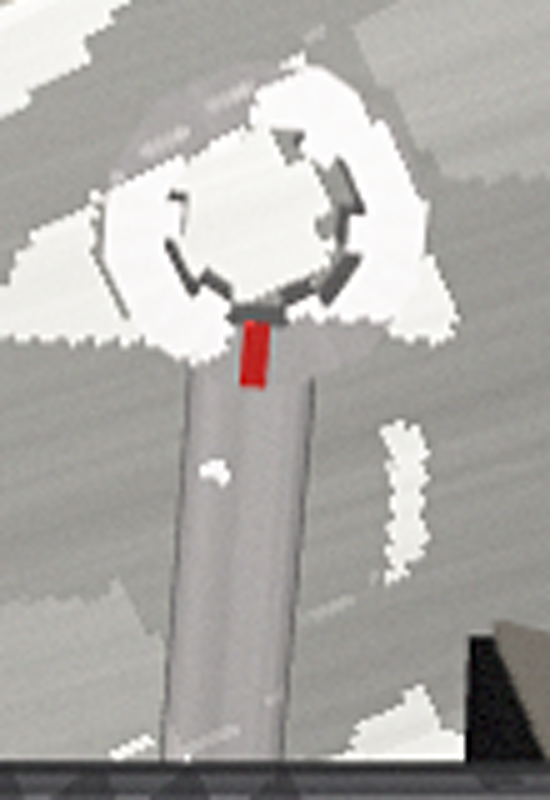

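Run:
```python
from h import *
c=loadcam('pics/w5.npz')
P=lambda u,v,z:px2w('',235+(u+.5)/5-.5,115+(v+.5)/5-.5,z,c)
an=lambda d:np.degrees(np.arctan2(d[1],d[0]))
A=P(249.5,385,112);B=P(225,740,112);print('arm',A,B,an(B-A))
L=P(186,385,112);R=P(313,385,112);print('width',np.linalg.norm(L-R),'L',an(P(165,740,112)-L),'R',an(P(285,740,112)-R))
r1=P(257,322,116);r2=P(254,388,116);print('red',r1,r2,an(r2-r1),np.linalg.norm(r2-r1))
l=P(103,235,116);r=P(428,225,116);print('hub',l,r,(l+r)/2,np.linalg.norm(l-r))
u=(B-A)/np.linalg.norm(B-A)
H=r1-15*u;print('hub est',H); print('grasp @45',H+45*u)
k=np.array([552,220,0]);print('knob dist',np.linalg.norm(k[:2]-H[:2]),an(k-H))
```

```text
arm [505.87299455 136.79908902 112.        ] [534.11190625 188.21696806 112.        ] 61.224227471115746
width 19.752568189997792 L 61.3260719395923 R 61.12096969715197
red [500.50241682 127.84265332 116.        ] [505.19508448 136.88480268 116.        ] 62.57172505428878 10.187325198783272
hub [515.98511816 106.03682515 116.        ] [470.98163826 125.37380362 116.        ] [493.48337821 115.70531439 116.        ] 48.98195524037153
hub est [493.28167054 114.69499866 116.        ]
grasp @45 [514.94390939 154.13796265 116.        ]
knob dist 120.56942199906419 60.85585424488944
```

```bash
python3 -m jog '{"xyz":[[-0.1,0.05,-0.5],[0,0,-1],[0,0,-1],[0,0,-1],[0,0,-1],[0,0,-0.5],[0,0,0]],"angular":[[0.29,-0.11,-0.68],[0,0,0],[0,0,0],[0,0,0],[0,0,0],[0,0,0],[0,0,0]]}'
python3 lvl.py 151.2
```

```text
time: 14.15
tool_pos: [512.1, 148.2, 119.8]
tcp_rot: [-3.141, -0.001, 2.612]
contact_force: [-0.3, -0.2, -0.2]
grip_width: 46.1
[512.1 148.2 119.8] rot units [-0.   -0.01  0.26] yaw 149.6430694761631 j6 -2.4743547412563243
```

```bash
python3 -m jog '{"xyz":[[0.05,0.08,-0.6],[0,0,-0.5],[0,0,-0.25],[0,0,0],[0,0,0]],"angular":[[0,0,0.26],[0,0,0],[0,0,0],[0,0,0],[0,0,0]]}'
python3 lvl.py 151.2
python3 - <<'E'
from h import *
save('wrist','pics/w6.png')
np.savez('pics/w6.npz',**camera_params('wrist'))
E
```

```text
time: 14.65
tool_pos: [514.5, 150.1, 92.4]
tcp_rot: [3.14, 0.002, 2.64]
contact_force: [0.3, -0.2, -0.2]
grip_width: 45.8
[514.5 150.1  92.4] rot units [-0.01  0.02 -0.01] yaw 151.24845640153202 j6 -2.4993554944742047
```

View pics/w6.png

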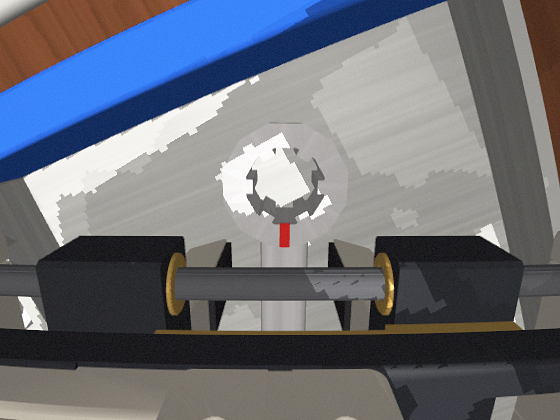

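```bash
python3 -m jog '{"xyz":[[0,0,-0.12],[0,0,0],[0,0,0],[0,0,0],[0,0,0],[0,0,0]],"angular":[[0,0,0],[0,0,0],[0,0,0],[0,0,0],[0,0,0],[0,0,0]]}' 1
python3 lvl.py 151.2
```

```text
time: 15.3
tool_pos: [514.9, 150.2, 90.9]
tcp_rot: [3.139, 0.003, 2.64]
contact_force: [-0.5, -0.2, -1.5]
grip_width: 19.7
[514.9 150.2  90.9] rot units [-0.01  0.04 -0.01] yaw 151.2361357538518 j6 -2.4991834033482396
```

Gripped at 19.7 mm. Now I'll lift.

```bash
python3 -m jog '{"xyz":[[0,0,0.3],[0,0,0.6],[0,0,0.9],[0,0,0.9],[0,0,0.9],[0,0,0.9],[0,0,0.9],[0,0,0.9],[0,0,0.9],[0,0,0.5]],"angular":[[0,0,0],[0,0,0],[0,0,0],[0,0,0],[0,0,0],[0,0,0],[0,0,0],[0,0,0],[0,0,0],[0,0,0]]}' 1
python3 lvl.py
python3 - <<'E'
from h import *
save('wrist','pics/w7.png');save('scene','pics/s7.png')
np.savez('pics/w7.npz',**camera_params('wrist'))
E
```

```text
time: 16.3
tool_pos: [510.5, 149.6, 253.7]
tcp_rot: [-3.14, -0.003, 2.639]
contact_force: [-0.6, 0.8, -3.5]
grip_width: 19.5
[510.5 149.6 253.7] rot units [-0.   -0.03 -0.  ] yaw 151.218930027743 j6 -2.498938221809086
```

View pics/w7.png

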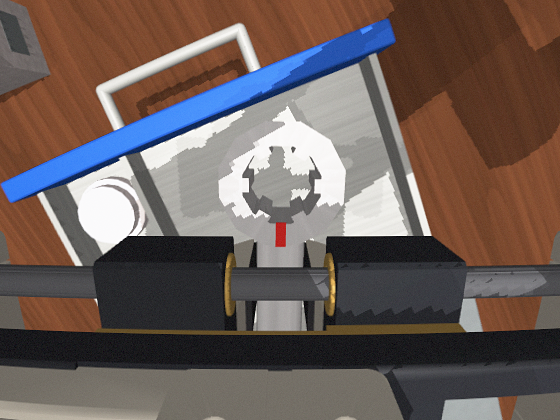

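View pics/s7.png

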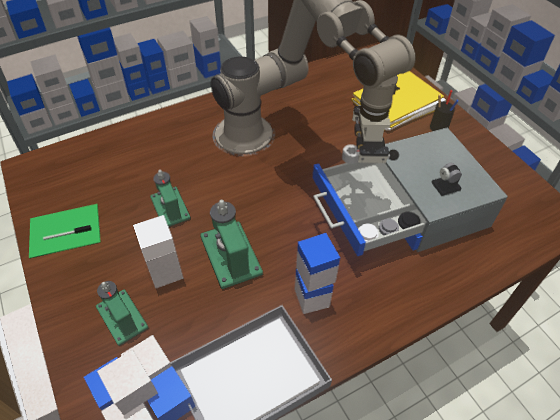

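Run:
```python
from h import *
crop('pics/w7.png',210,110,355,255,5,'pics/c7.png')
```

```text
(no output)
```

View pics/c7.png

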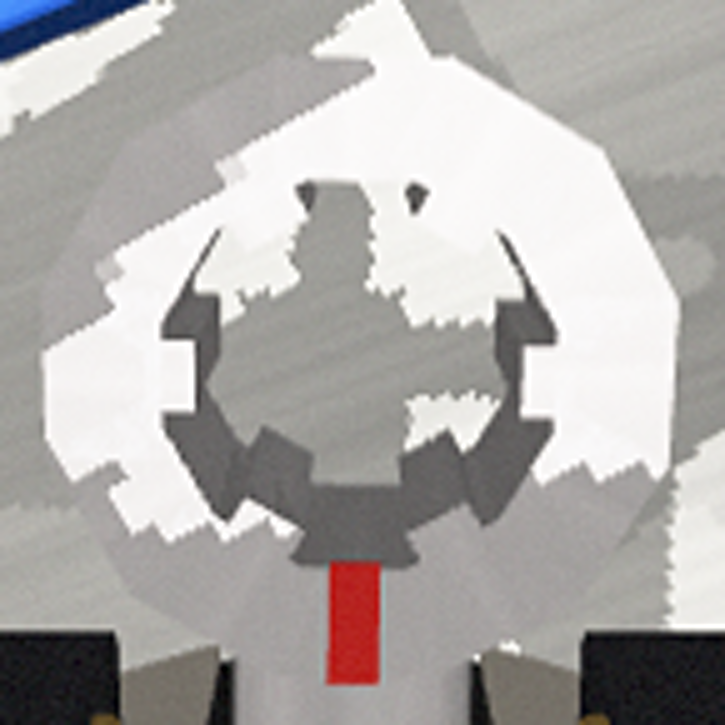

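```bash
cat > hub.py <<'E'
from h import *
from scipy.spatial.transform import Rotation as Ro
c=loadcam('pics/w7.npz')
T=np.array([510.5,149.6,253.7]);yaw=np.radians(151.22);top=T[2]+25.5
P=lambda u,v:px2w('',210+(u+.5)/5-.5,110+(v+.5)/5-.5,top,c)
H=P(358.5,378);L=P(195,378);R=P(522,378);r1=P(354,563);r2=P(353,684)
Rz=np.array([[np.cos(yaw),np.sin(yaw)],[-np.sin(yaw),np.cos(yaw)]])
tf=lambda p:(Rz@(p-T)[:2]).round(2)
print('minor dia',np.linalg.norm(L-R),'hub rel TCP in yaw frame',tf(H),'red',tf(r1),tf(r2))
d=r2-H;print('arm ang',np.degrees(np.arctan2(d[1],d[0])), 'r1 rad',np.linalg.norm(r1-H),'r2',np.linalg.norm(r2-H))
s0=P(195,340)
print('slot centre bottom', np.degrees(np.arctan2(*(P(356,563)-H)[1::-1])))
E
python3 hub.py
```

```text
minor dia 24.78316405506117 hub rel TCP in yaw frame [-1.000e-02  4.121e+01] red [-0.35 26.62] [-0.43 16.64]
arm ang 60.261252216181695 r1 rad 14.59405973594043 r2 24.57423830060558
slot centre bottom 60.51194133958883
```

```bash
python3 -m jog '{"xyz":[[0,-0.2,0.2],[-0.1,-0.4,0.1],[-0.1,-0.5,0.1],[-0.1,-0.5,0.1],[-0.1,-0.5,0.1],[-0.1,-0.5,0.1],[-0.1,-0.5,0.1],[-0.1,-0.5,0.1],[-0.1,-0.5,0.1],[-0.1,-0.5,0.1]],"angular":[[0,0,-0.5],[0,0,-1],[0,0,-1],[0,0,-1],[0,0,-1],[0,0,-1],[0,0,-1],[0,0,-1],[0,0,-1],[0,0,-1]]}' 1
python3 -m jog '{"xyz":[[-0.1,-0.5,0.05],[-0.1,-0.5,0.05],[-0.1,-0.5,0.05],[-0.1,-0.5,0.05],[-0.1,-0.5,0.05],[-0.1,-0.5,0.05],[-0.1,-0.5,0.05],[-0.1,-0.5,0.05],[-0.1,-0.5,0.05],[-0.1,-0.5,0.05]],"angular":[[0,0,-1],[0,0,-1],[0,0,-1],[0,0,-1],[0,0,-1],[0,0,-1],[0,0,-1],[0,0,-1],[0,0,-1],[0,0,-1]]}' 1
python3 lvl.py -112.2
```

```text
time: 17.4
tool_pos: [486.3, 55.1, 265.1]
tcp_rot: [-3.123, -0.011, 1.607]
contact_force: [-1.3, 0.2, -4.6]
grip_width: 19.6
time: 18.4
tool_pos: [459.3, -48.9, 264.8]
tcp_rot: [-3.105, -0.002, 0.515]
contact_force: [-0.0, 0.5, -4.8]
grip_width: 20.0
[459.3 -48.9 264.8] rot units [ -0.33   0.31 -23.62] yaw 29.523044450989598 j6 -0.811957126743514
```

```bash
python3 -m jog '{"xyz":[[-0.1,-0.45,0.07],[-0.1,-0.45,0.07],[-0.1,-0.45,0.07],[-0.1,-0.45,0.07],[-0.1,-0.45,0.07],[-0.1,-0.45,0.07],[-0.1,-0.45,0.07],[-0.1,-0.45,0.07],[-0.1,-0.45,0.07],[-0.1,-0.45,0.07]],"angular":[[0,0,-1],[0,0,-1],[0,0,-1],[0,0,-1],[0,0,-1],[0,0,-1],[0,0,-1],[0,0,-1],[0,0,-1],[0,0,-1]]}' 1
python3 -m jog '{"xyz":[[-0.1,-0.45,0.05],[-0.1,-0.45,0.05],[-0.1,-0.45,0.05],[-0.1,-0.4,0.05],[-0.1,-0.4,0.05],[-0.1,-0.4,0.05],[-0.1,-0.4,0.05],[-0.1,-0.4,0.05],[-0.1,-0.3,0.05],[-0.1,-0.2,0.05]],"angular":[[0,0,-1],[0,0,-1],[0,0,-1],[0,0,-1],[0,0,-1],[0,0,-1],[0,0,-1],[0,0,-1],[0,0,-1],[0,0,-1]]}' 1
python3 lvl.py -112.2
```

```text
time: 19.4
tool_pos: [431.8, -141.5, 268.5]
tcp_rot: [-3.102, 0.02, -0.577]
contact_force: [0.7, 0.6, -4.3]
grip_width: 19.7
time: 20.4
tool_pos: [403.9, -219.2, 267.6]
tcp_rot: [-3.118, 0.039, -1.67]
contact_force: [1.0, -0.2, -4.5]
grip_width: 19.5
[ 403.9 -219.2  267.6] rot units [-0.3   0.31 -2.75] yaw -95.70009838869728 j6 0.9637070094756204
```

```bash
python3 -m jog '{"xyz":[[0,-0.5,0],[0,-0.5,0],[0,-0.4,0],[0,0,0],[0,0,0]],"angular":[[-0.15,0.15,-0.9],[-0.15,0.15,-0.9],[0,0,-0.8],[0,0,0],[0,0,0]]}' 1
python3 lvl.py -112.2
```

```text
time: 20.9
tool_pos: [400.4, -246.5, 262.5]
tcp_rot: [3.129, 0.004, -1.956]
contact_force: [-0.9, 0.3, -4.5]
grip_width: 19.9
[ 400.4 -246.5  262.5] rot units [-0.08 -0.1  -0.03] yaw -112.0468027386551 j6 1.2412342642629024
```

```bash
python3 -m jog '{"xyz":[[0.1,-0.23,-0.5],[0,0,-0.4],[0,0,0],[0,0,0]],"angular":[[-0.08,-0.1,-0.03],[0,0,0],[0,0,0],[0,0,0]]}' 1
python3 lvl.py -112.2
python3 - <<'E'
from h import *
save('wrist','pics/w8.png')
np.savez('pics/w8.npz',**camera_params('wrist'))
crop('pics/w8.png',210,90,355,235,5,'pics/c8.png')
E
```

```text
time: 21.3
tool_pos: [401.6, -249.1, 242.7]
tcp_rot: [3.138, 0.002, -1.952]
contact_force: [-0.6, -0.0, -3.4]
grip_width: 19.8
[ 401.6 -249.1  242.7] rot units [-0.03 -0.03 -0.06] yaw -111.85534602130207 j6 1.2341555791089824
```

View pics/w8.png

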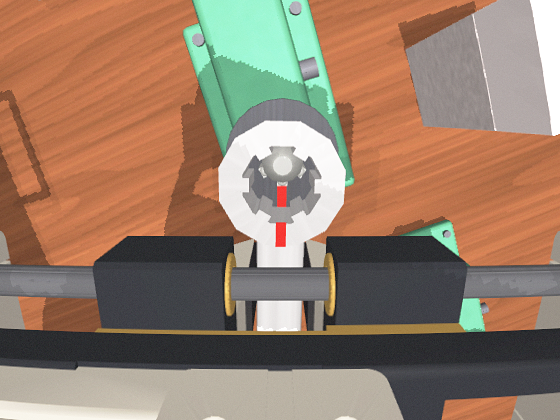

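View pics/c8.png

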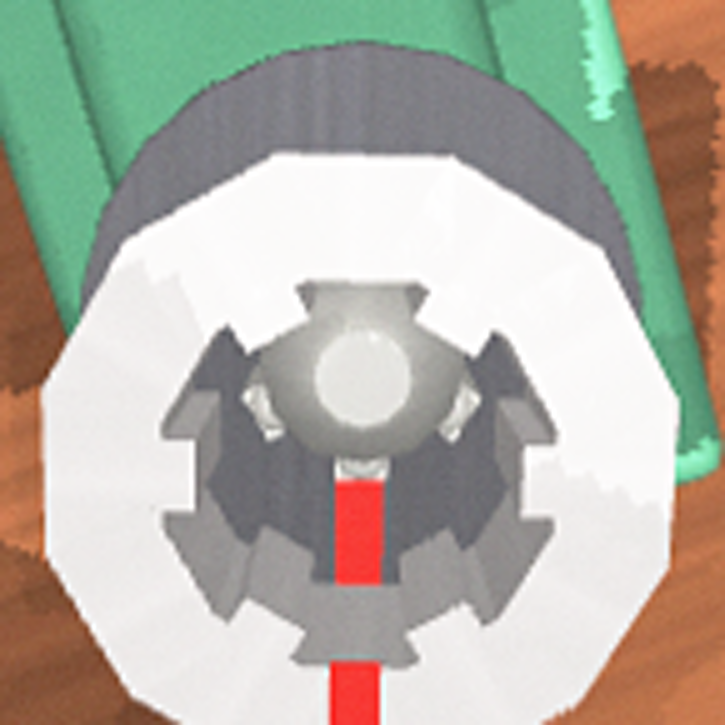

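```bash
cat > sp.py <<'E'
from h import *
c=loadcam('pics/w8.npz')
P=lambda u,v,z:px2w('',210+(u+.5)/5-.5,90+(v+.5)/5-.5,z,c)
an=lambda d:np.degrees(np.arctan2(d[1],d[0]))
T=np.array([401.6,-249.1,242.7]);yaw=np.radians(-111.86)
Rz=np.array([[np.cos(yaw),np.sin(yaw)],[-np.sin(yaw),np.cos(yaw)]])
tf=lambda p:(Rz@(p-T)[:2]).round(2)
N=P(362,377,219);print('nose',N,tf(N))
l=P(262,412,203);r=P(460,412,203);b=P(361,468,203)
print('spl',l,r,np.linalg.norm(l-r),b,'mid lr',tf((l+r)/2),'b',tf(b))
H=P(358.5,478,T[2]+24.5);print('hub',H,tf(H))
print('red',an(P(359,583,175)-P(359.5,483,175)))
C=[P(84,310,175),P(640,310,175)];print('collar',tf((C[0]+C[1])/2),'top',tf(P(362,42,175)))
E
python3 sp.py
```

```text
nose [ 440.90070178 -266.46664327  219.        ] [ 1.48 42.94]
spl [ 439.49775955 -253.90733383  203.        ] [ 431.23150653 -274.51994995  203.        ] 22.208351629606522 [ 429.44463025 -261.84762218  203.        ] mid lr [ 1.45 36.96] b [ 1.46 30.59]
hub [ 439.62836183 -265.42746476  267.2       ] [ 0.99 41.37]
red 157.92007292788517
collar [ 1.68 45.88] top [ 1.65 78.53]
```

```bash
python3 -m jog '{"xyz":[[0.07,-0.06,-0.4],[0,0,-0.5],[0,0,0],[0,0,0]],"angular":[[-0.03,-0.03,0],[0,0,0],[0,0,0],[0,0,0]]}' 1
python3 lvl.py -112
python3 - <<'E'
from h import *
save('wrist','pics/w9.png')
np.savez('pics/w9.npz',**camera_params('wrist'))
crop('pics/w9.png',210,90,355,235,5,'pics/c9.png')
E
```

```text
time: 21.75
tool_pos: [403.2, -250.2, 223.6]
tcp_rot: [-3.14, -0.0, -1.951]
contact_force: [1.0, -0.5, -4.0]
grip_width: 19.7
[ 403.2 -250.2  223.6] rot units [ 0.01  0.01 -0.03] yaw -111.80374422142101 j6 1.2341211242769712
```

View pics/c9.png

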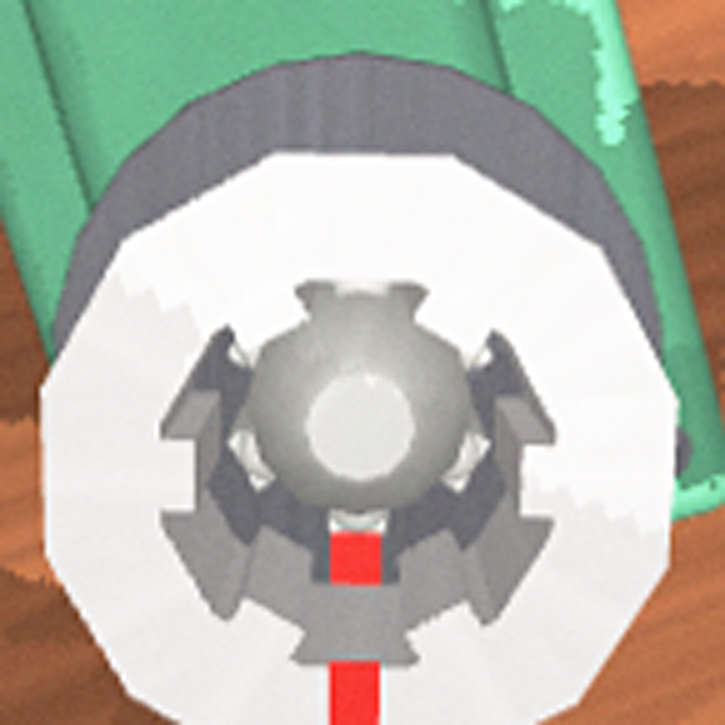

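```bash
cat > sp2.py <<'E'
from h import *
c=loadcam('pics/w9.npz')
P=lambda u,v,z:px2w('',210+(u+.5)/5-.5,90+(v+.5)/5-.5,z,c)
T=np.array([403.2,-250.2,223.6]);yaw=np.radians(-111.8)
Rz=np.array([[np.cos(yaw),np.sin(yaw)],[-np.sin(yaw),np.cos(yaw)]])
tf=lambda p:(Rz@(p-T)[:2]).round(2)
print('nose',tf(P(360,428,219)))
l=P(250,460,203);r=P(470,460,203);b=P(359,522,203)
print('spl',np.linalg.norm(l-r),'lr',tf((l+r)/2),'b',tf(b))
H=[tf(P(358.5,478,T[2]+d)) for d in(24,25,26)];print('hub',H)
print('collar',tf((P(55,330,175)+P(662,330,175))/2),'top',tf(P(360,53,175)))
E
python3 sp2.py
```

```text
nose [ 1.15 40.62]
spl 22.442040182316273 lr [ 1.25 34.89] b [ 1.15 28.44]
hub [array([ 0.88, 41.1 ]), array([ 0.87, 41.28]), array([ 0.87, 41.46])]
collar [ 1.22 45.46] top [ 1.36 76.48]
```

Everything is aligned within about 0.5 mm, so I'll lower in small steps and watch the force.

```bash
python3 -m jog '{"xyz":[[0,0,-0.3],[0,0,-0.3],[0,0,-0.3],[0,0,0]],"angular":[[0,0,0],[0,0,0],[0,0,0],[0,0,0]]}' 1
python3 lvl.py -112
```

```text
time: 22.2
tool_pos: [403.2, -250.2, 204.2]
tcp_rot: [-3.14, -0.0, -1.951]
contact_force: [1.1, 0.4, -4.0]
grip_width: 19.4
[ 403.2 -250.2  204.2] rot units [ 0.01  0.01 -0.03] yaw -111.8046668886195 j6 1.234047635639204
```

Run:
```python
from h import *
save('wrist','pics/w10.png')
crop('pics/w10.png',210,90,355,235,5,'pics/c10.png')
```

```text
(no output)
```

View pics/c10.png

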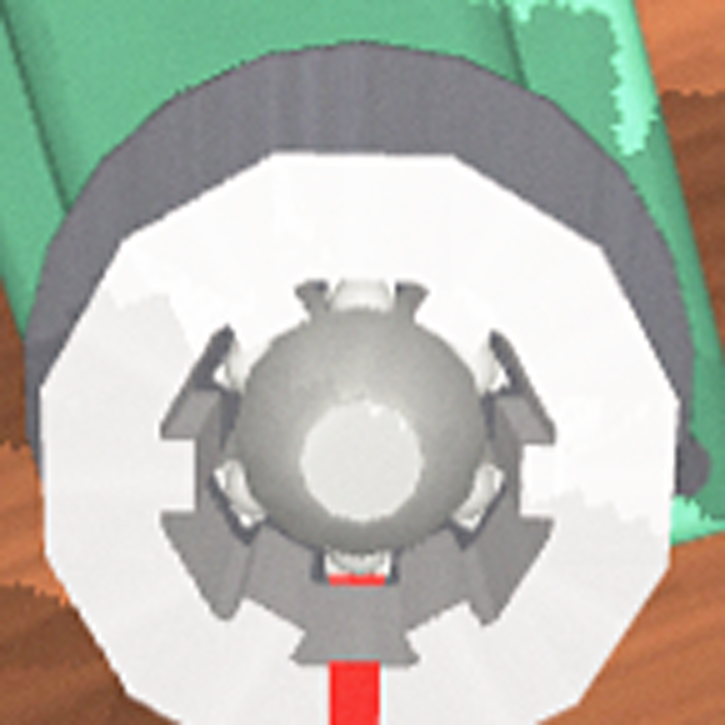

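The splines sit in the slots with even clearance and the force hasn't changed, so I'll keep lowering.

```bash
python3 -m jog '{"xyz":[[0,0,-0.2],[0,0,-0.2],[0,0,-0.2],[0,0,0]],"angular":[[0,0,0],[0,0,0],[0,0,0],[0,0,0]]}' 1
```

```text
time: 22.65
tool_pos: [403.4, -250.4, 191.9]
tcp_rot: [-3.139, -0.001, -1.951]
contact_force: [0.0, 0.1, -4.5]
grip_width: 19.6
```

```bash
python3 -m jog '{"xyz":[[0,0,-0.2],[0,0,-0.2],[0,0,-0.1],[0,0,0]],"angular":[[0,0,0],[0,0,0],[0,0,0],[0,0,0]]}' 1
python3 lvl.py -112
python3 - <<'E'
from h import *
save('wrist','pics/w11.png')
crop('pics/w11.png',210,90,355,235,5,'pics/c11.png')
save('scene','pics/s11.png');crop('pics/s11.png',170,150,290,270,6,'pics/c11s.png')
E
```

```text
time: 23.05
tool_pos: [403.5, -250.5, 181.0]
tcp_rot: [-3.139, -0.001, -1.951]
contact_force: [-0.1, -0.3, -4.3]
grip_width: 19.7
[ 403.5 -250.5  181. ] rot units [ 0.02  0.02 -0.03] yaw -111.80808103123078 j6 1.2340680899648262
```

View pics/c11.png

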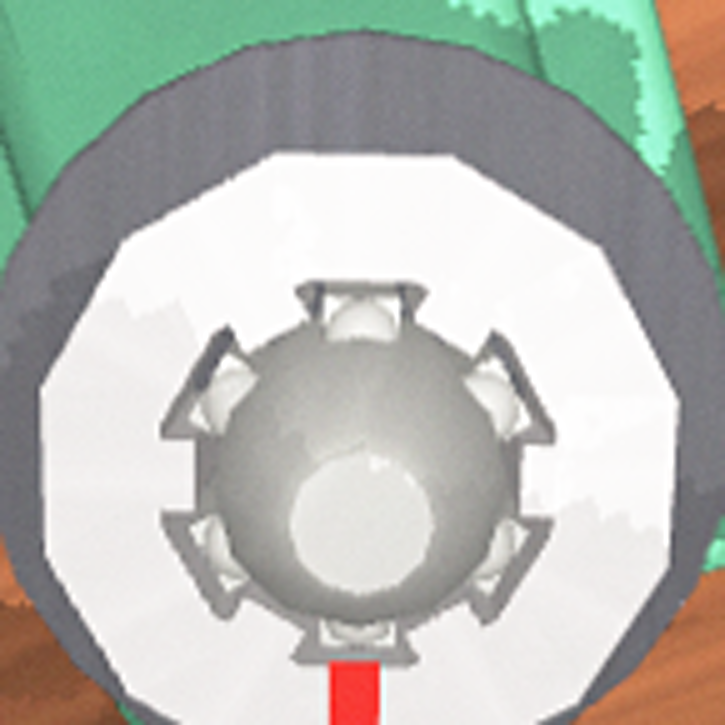

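View pics/c11s.png

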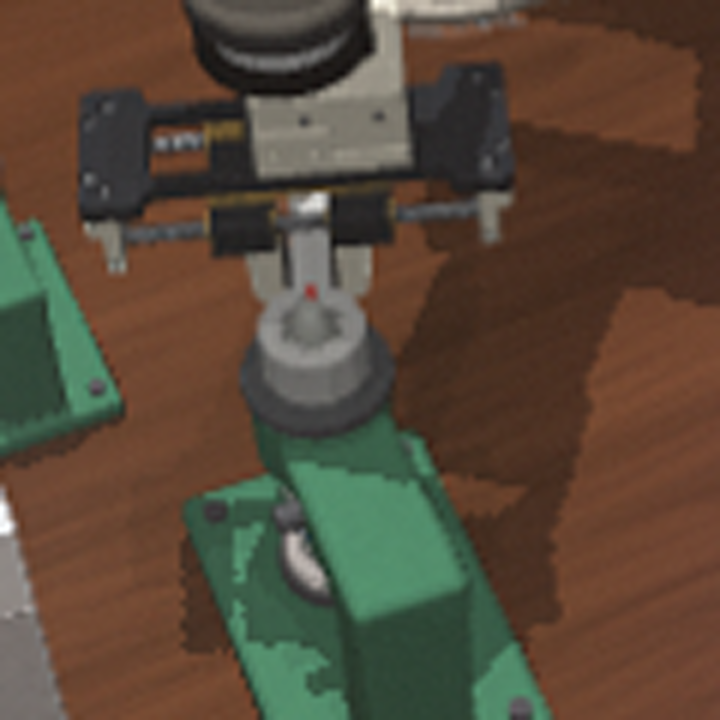

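```bash
python3 -m jog '{"xyz":[[0,0,-0.1],[0,0,-0.08],[0,0,0]],"angular":[[0,0,0],[0,0,0],[0,0,0]]}' 1
```

```text
time: 23.45
tool_pos: [403.6, -250.7, 177.9]
tcp_rot: [-3.138, -0.001, -1.951]
contact_force: [-1.4, 0.7, -4.3]
grip_width: 19.9
```

```bash
python3 -m jog '{"xyz":[[0,0,-0.08],[0,0,0]],"angular":[[0,0,0],[0,0,0]]}' 1
python3 -m jog '{"xyz":[[0,0,-0.08],[0,0,0]],"angular":[[0,0,0],[0,0,0]]}' 1
```

```text
time: 23.65
tool_pos: [403.6, -251.0, 177.8]
tcp_rot: [-3.137, -0.002, -1.951]
contact_force: [-0.4, 0.5, -4.2]
grip_width: 19.5
time: 23.85
tool_pos: [403.6, -251.0, 177.7]
tcp_rot: [-3.135, -0.003, -1.951]
contact_force: [0.3, 0.4, -4.5]
grip_width: 19.7
```

```bash
python3 -m jog '{"xyz":[[0,0,-0.15]],"angular":[[0,0,0]]}' 1
python3 lvl.py -112
python3 - <<'E'
from h import *
print(bot.get_obs()['contact_force'])
save('wrist','pics/w12.png')
crop('pics/w12.png',210,90,355,235,5,'pics/c12.png')
save('scene','pics/s12.png');crop('pics/s12.png',190,180,250,240,10,'pics/c12s.png')
E
```

```text
time: 23.95
tool_pos: [403.4, -251.1, 176.2]
tcp_rot: [-3.135, -0.004, -1.951]
contact_force: [-10.4, 4.7, 22.4]
grip_width: 20.0
[ 403.4 -251.1  176.2] rot units [ 0.06  0.05 -0.04] yaw -111.78207624517584 j6 1.234144388759519
[-10.35134774   4.74669049  22.3683032 ]
```

View pics/c12.png

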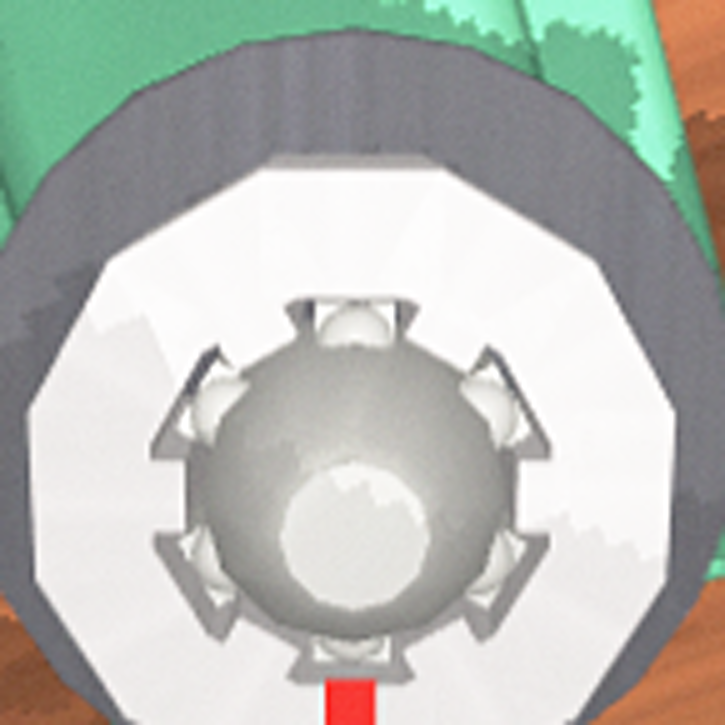

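View pics/c12s.png

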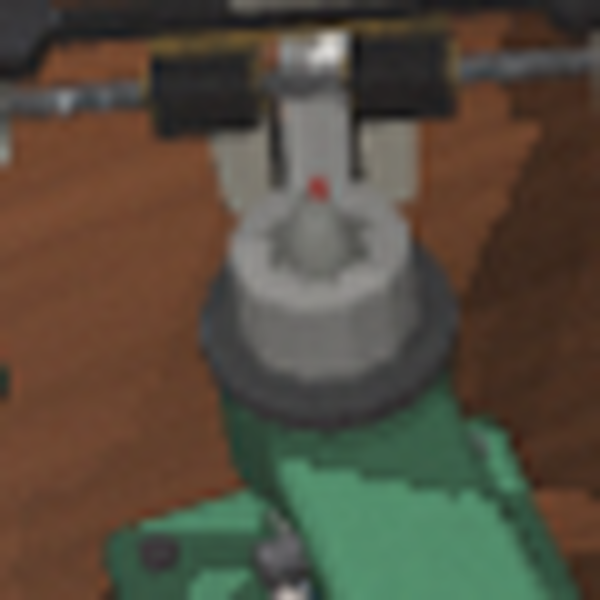

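```bash
python3 -m jog '{"xyz":[[0,0,0.08],[0,0,0],[0,0,0]],"angular":[[0.04,0.03,0],[0,0,0],[0,0,0]]}' 1
python3 -m jog '{"xyz":[[0,0,0],[0,0,0],[0,0,0],[0,0,0]],"angular":[[0,0,0],[0,0,0],[0,0,0],[0,0,0]]}' 0.2
python3 - <<'E'
from h import *
save('wrist','pics/w13.png');np.savez('pics/w13.npz',**camera_params('wrist'))
crop('pics/w13.png',210,90,355,235,5,'pics/c13.png')
save('scene','pics/s13.png');crop('pics/s13.png',190,180,250,240,10,'pics/c13s.png')
E
```

```text
time: 24.35
tool_pos: [403.4, -251.2, 177.3]
tcp_rot: [-3.139, -0.001, -1.951]
contact_force: [-0.3, -0.4, -3.9]
grip_width: 19.7
time: 24.75
tool_pos: [405.0, -252.3, 177.9]
tcp_rot: [-3.135, -0.002, -1.951]
contact_force: [0.8, -0.2, -0.1]
grip_width: 36.3
```

View pics/c13.png

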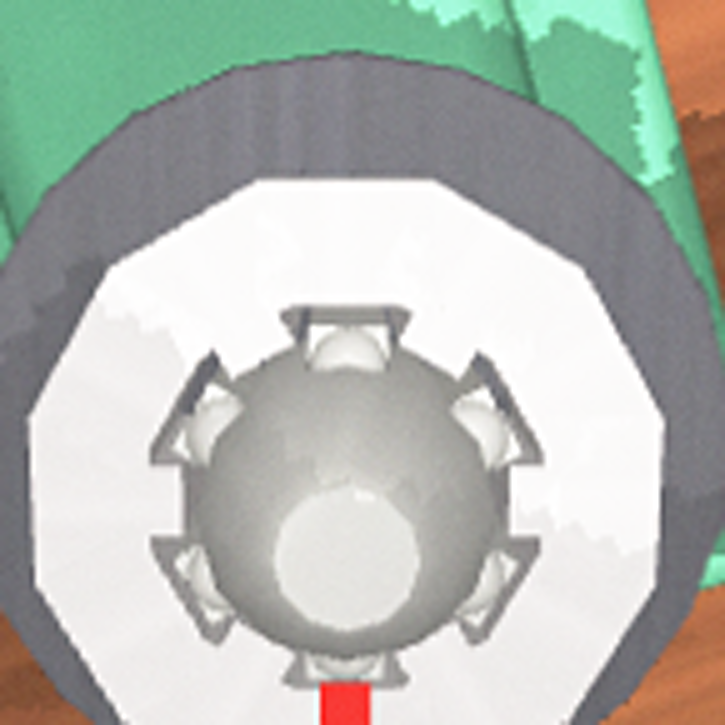

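View pics/c13s.png

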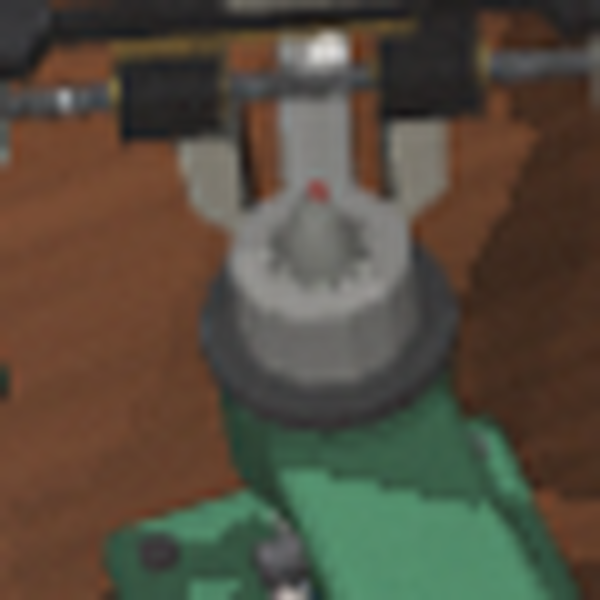

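Run:
```python
from h import *
c=loadcam('pics/w13.npz')
P=lambda u,v,z:px2w('',210+(u+.5)/5-.5,90+(v+.5)/5-.5,z,c)
print('nose',P(347,559,219),np.linalg.norm(P(275,559,219)-P(420,559,219)))
for z in(203,206,209):
    a,b=P(346,307,z),P(346,687,z);l,r=P(187,500,z),P(510,500,z)
    print(z,'bore',(a+b)/2,(l+r)/2,'dia30',np.linalg.norm(a-b),'dia25',np.linalg.norm(l-r),'hub48',np.linalg.norm(P(29,500,z)-P(663,500,z)))
```

```text
nose [ 440.64458298 -266.56081023  219.        ] 9.840445494405994
203 bore [ 441.53770979 -266.83934127  203.        ] [ 441.59014445 -267.06833062  203.        ] dia30 29.56731423547862 dia25 24.72276678019076 hub48 48.614055829095946
206 bore [ 442.06340346 -267.05113061  206.        ] [ 442.1146597  -267.27497365  206.        ] dia30 28.902817019315307 dia25 24.16714615227529 hub48 47.52150124305655
209 bore [ 442.58909713 -267.26291995  209.        ] [ 442.63917496 -267.48161667  209.        ] dia30 28.238319803152052 dia25 23.611525524359813 hub48 46.42894665701714
```

Home, with the hub top at 203 mm to match the geometry. Next I'll lift clear and go to the handle.

```bash
python3 -m jog '{"xyz":[[0,0,0.2],[0,0,0.5],[0,0,1],[0,0,1],[0,0,1],[0,0,1],[0,0,0.5],[0.3,0.7,0],[0.5,1,0],[0.5,1,0]],"angular":[[0,0,0],[0,0,0],[0,0,0],[0,0,0],[0,0,0],[0,0,0],[0,0,0],[0,0,0.6],[0,0,0.6],[0,0,0.6]]}' 0
python3 -m jog '{"xyz":[[0.5,1,0],[0.5,1,0],[0.5,1,0],[0.5,1,0],[0.5,1,0],[0.5,1,0],[0.5,1,0],[0.5,1,0],[0.3,0.6,0],[0,0,0]],"angular":[[0,0,0.6],[0,0,0],[0,0,0],[0,0,0],[0,0,0],[0,0,0],[0,0,0],[0,0,0],[0,0,0],[0,0,0]]}' 0.48
python3 lvl.py -97.5
python3 - <<'E'
from h import *
save('wrist','pics/w14.png');np.savez('pics/w14.npz',**camera_params('wrist'));save('top','pics/t14.png')
crop('pics/t14.png',75,110,435,260,2,'pics/c14.png')
E
```

```text
time: 25.85
tool_pos: [430.5, -198.7, 291.9]
tcp_rot: [-3.13, -0.005, -1.761]
contact_force: [-0.8, -0.7, 0.3]
grip_width: 45.9
time: 26.85
tool_pos: [518.9, -17.1, 293.4]
tcp_rot: [-3.131, -0.004, -1.692]
contact_force: [-0.9, -0.1, -0.1]
grip_width: 23.6
[518.9 -17.1 293.4] rot units [ 0.05  0.09 -0.1 ] yaw -96.91780459036278 j6 1.5136769106547259
```

View pics/w14.png

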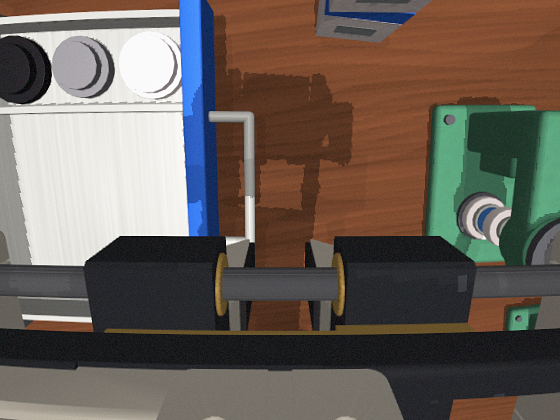

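View pics/c14.png

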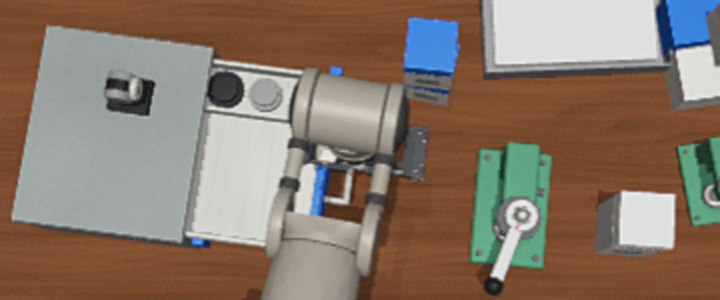

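The lever sits on the large press with its arm towards the red mark. The handle bar is at column 250 of the wrist view.

Run:
```python
from h import *
c=loadcam('pics/w14.npz')
a=px2w('',250,116,119,c);b=px2w('',250,234,119,c);d=a-b
print(a,b,np.degrees(np.arctan2(d[1],d[0])))
u=d/np.linalg.norm(d);print('mid',a-60*u)
```

```text
[592.17053114  -0.73509903 119.        ] [480.55563149  14.97528004 119.        ] -8.012044757811507
mid [532.75620375   7.62777733 119.        ]
```

```bash
python3 -m jog '{"xyz":[[0.3,0.6,0],[0.4,0.65,-0.3],[0,0,-1],[0,0,-1],[0,0,-1],[0,0,-1],[0,0,-1],[0,0,-0.7],[0,0,0]],"angular":[[0.05,0.09,-0.1],[0,0,0],[0,0,0],[0,0,0],[0,0,0],[0,0,0],[0,0,0],[0,0,0],[0,0,0]]}' 0.48
python3 lvl.py -97.8
```

```text
time: 27.85
tool_pos: [531.7, 2.7, 167.3]
tcp_rot: [-3.14, -0.004, -1.709]
contact_force: [0.7, -1.0, -0.3]
grip_width: 23.8
[531.7   2.7 167.3] rot units [0.04 0.01 0.02] yaw -97.9184571353127 j6 1.5737388634171907
```

```bash
python3 -m jog '{"xyz":[[0,0.27,-0.4],[0,0,-0.8],[0,0,0],[0,0,0]],"angular":[[0.03,0,0],[0,0,0],[0,0,0],[0,0,0]]}' 0.48
python3 - <<'E'
from h import *
save('wrist','pics/w15.png')
E
```

```text
time: 28.25
tool_pos: [532.9, 8.3, 144.0]
tcp_rot: [-3.137, -0.0, -1.71]
contact_force: [0.5, -0.6, 0.1]
grip_width: 23.7
```

View pics/w15.png

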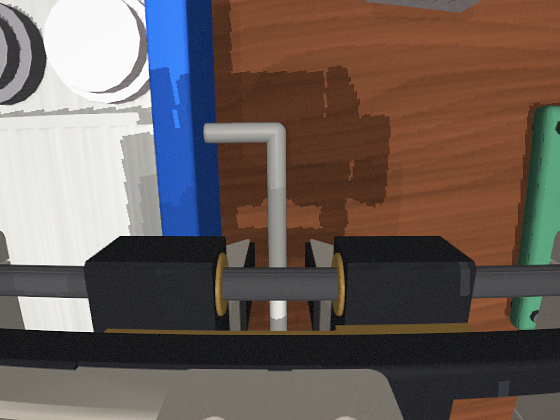

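Bar centred (277 against 280). I'll go down and grip.

```bash
python3 -m jog '{"xyz":[[0,0.02,-0.7],[0,0,-0.8],[0,0,-0.4],[0,0,0]],"angular":[[0,0,0],[0,0,0],[0,0,0],[0,0,0]]}' 0.48
python3 -m jog '{"xyz":[[0,0,0],[0,0,0],[0,0,0],[0.04,0.3,0],[0.08,0.6,0],[0.11,0.8,0],[0.11,0.8,0],[0.11,0.8,0],[0.11,0.8,0],[0.11,0.8,0]],"angular":[[0,0,0],[0,0,0],[0,0,0],[0,0,0],[0,0,0],[0,0,0],[0,0,0],[0,0,0],[0,0,0],[0,0,0]]}' 1
```

```text
time: 28.7
tool_pos: [535.2, 8.7, 108.8]
tcp_rot: [-3.13, 0.0, -1.71]
contact_force: [-0.8, 0.1, 0.4]
grip_width: 24.0
time: 29.7
tool_pos: [549.2, 108.4, 110.3]
tcp_rot: [-3.129, -0.006, -1.712]
contact_force: [1.3, -3.4, -2.3]
grip_width: 9.1
```

```bash
python3 -m jog '{"xyz":[[0.1,0.8,0],[0.1,0.8,0],[0.1,0.8,0],[0.1,0.8,0],[0.08,0.6,0],[0.05,0.4,0],[0.05,0.3,0],[0.04,0.25,0],[0.02,0.2,0]],"angular":[[0,0,0],[0,0,0],[0,0,0],[0,0,0],[0,0,0],[0,0,0],[0,0,0],[0,0,0],[0,0,0]]}' 1
```

```text
time: 30.6
tool_pos: [562.1, 207.0, 110.3]
tcp_rot: [-3.13, -0.026, -1.707]
contact_force: [-0.9, -19.8, 1.1]
grip_width: 9.1
```

Stop reached (-20 N). I'll release, lift and check.

```bash
python3 -m jog '{"xyz":[[0,0,0],[0,0,0],[0,0,0],[0,0,0.2],[0,0,0.6],[0,0,1],[0,0,1],[0,0,1],[0,0,1],[0,-0.3,1]],"angular":[[0,0,0],[0,0,0],[0,0,0],[0,0,0],[0,0,0],[0,0,0],[0,0,0],[0,0,0],[0,0,0],[0,0,0]]}' 0.5
python3 -m jog '{"xyz":[[-0.5,-1,0],[-0.5,-1,0],[-0.5,-1,0],[-0.5,-1,0],[-0.4,-1,0],[-0.2,-1,0],[0,-1,0],[0,-0.5,0],[0,0,0],[0,0,0]],"angular":[[0,0,0],[0,0,0],[0,0,0],[0,0,0],[0,0,0],[0,0,0],[0,0,0],[0,0,0],[0,0,0],[0,0,0]]}'
python3 - <<'E'
from h import *
save('scene','pics/s16.png');save('top','pics/t16.png');save('wrist','pics/w16.png')
crop('pics/t16.png',75,90,475,270,2,'pics/c16.png')
E
```

```text
time: 31.6
tool_pos: [559.9, 204.0, 234.3]
tcp_rot: [-3.133, -0.022, -1.707]
contact_force: [-0.3, -0.7, 0.7]
grip_width: 23.2
time: 32.6
tool_pos: [508.0, 52.8, 250.0]
tcp_rot: [-3.111, -0.013, -1.704]
contact_force: [0.4, 0.3, -0.9]
grip_width: 22.8
```

View pics/s16.png

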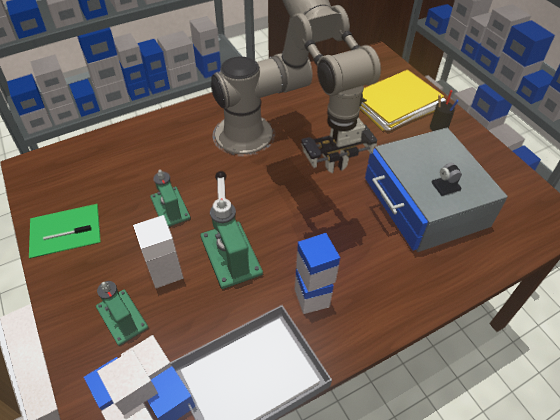

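View pics/c16.png

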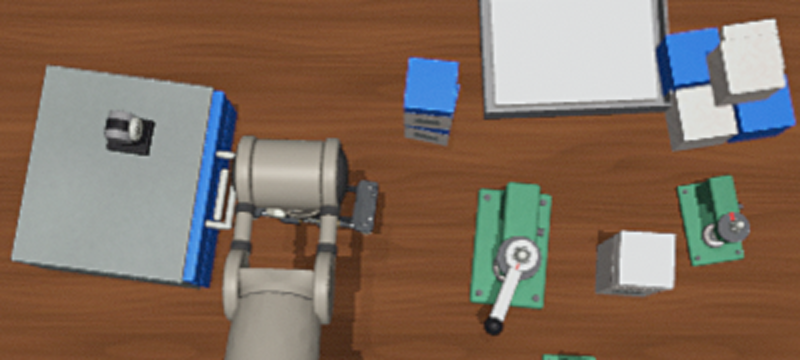

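Run:
```python
from h import *
c=cam('top')
k=px2w('top',321.5,253,191,c);h=px2w('top',75+521/2,90+256/2,203,c);d=k-h
print(k,h,np.linalg.norm(d[:2]),np.degrees(np.arctan2(d[1],d[0])))
crop('pics/s16.png',185,160,265,220,9,'pics/c17.png')
```

```text
[ 328.74764871 -221.63418227  191.        ] [ 438.75424998 -265.87423802  203.        ] 118.56911426237143 158.0920705778066
```

View pics/c17.png

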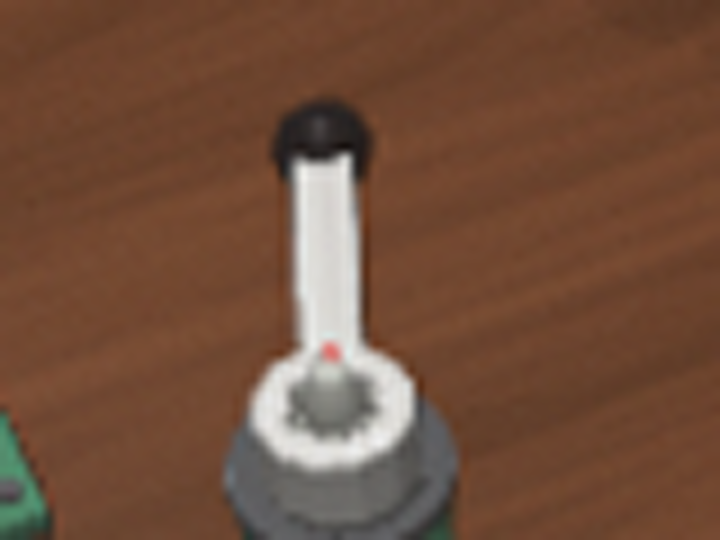

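The lever is home and level. The knob is 118.6 mm from the axis at 158°, with the mark at about 158°. The drawer is shut and the boxes and stand are where they were.

```bash
python3 -c "
from plant import bot
print(bot.close_job())"
```

```text
the job is handed in; nothing more can be done
None
```

The press lever is on the splined spindle of the large press and the drawer is shut. I handed the job in at about 33 s; no verdict came back.

I pulled the drawer to its stop, which by the cameras is about 198 mm out. I gripped the lever by its arm and lowered it onto the splines in small steps until the collar stopped it. After letting go, I pushed the drawer back against its shut stop (about 20 N) and moved the arm clear.

**Last checks:**
- **Height:** with the gripper open, the hub's top fits 203 mm, so the lever is home on the 175 mm collar.
- **Position:** the bore was within about 1 mm of the spindle's axis.
- **Direction:** the arm lies at 158.1°. I measured the red mark at 157.3° to 159°.
- **Level:** the lever looks level in the last picture; I did not measure its tilt.
- **Surroundings:** the boxes and the watch stand look unmoved in the last pictures; I did not measure them.

**Disagreements and doubts:**
- The top camera put the spindle 2 to 4 mm off in x from the wrist camera, so I used the wrist camera.
- I pressed the seated lever once with about 22 N. That shifted it visibly in the grip, but it sat correctly after release.
- At the open stop the force reading stayed low, so I judged that stop by the arm no longer moving and by the camera.

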